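# Scan in the mortise lock

### The arm

A 6-joint arm with a two-finger parallel gripper is mounted at the origin on the work surface. World frame = base frame: x ahead of the robot, y to its left, z up, the work surface at z = 0. Lengths are in m, angles in degrees, forces in N, time in s.
With the tool pointing down it reaches from about 0.35 to 1 m from the base axis. Payload 7.1 kg.
Tool frame: the origin (TCP) lies at the very end of the fingers, on their centre line; the grasp point (between the pads) lies 19 mm behind it; z points along the fingers, y is the line along which they close (so a half turn about z gives the same grasp; the last joint's range is limited). The gripper opens to 85 mm and grips with 20 to 120 N. Pads are 22 mm wide; open, the fingers measure 114 mm over their backs; the gripper's body (76 mm by 85 mm) begins 54 mm behind the grasp point. The pads swing forward as they close: fully open they stand 13 mm farther back than shut.
Start: joints at [-67.208, 24.242, 93.386, -0, 62.372, -1.089], TCP at [0.253, -0.571, 0.199] pointing down, gripper open.
Joint ranges: [-172.04, 172.04], [-51.8, 120.97], [4.93, 147.93], [-75.15, 255.16], [6.16, 154.13], [-145.62, 145.62]. Speed limits (degrees/s): [136.94, 136.94, 172.46, 180, 180, 180].

### API

Orientations are given as a 3x3 rotation matrix whose columns are the frame's x, y, z axes.
In Python, from station import sense, grab_frame, close_job gives the robot as it stands.
- The arm moves only by the tool jog_arm, never from a script. Its argument "deltas" is a list of rows, each a list of 4 numbers: the shift along the tool's x, y, z scaled (see below), then the turn about the tool's z scaled (see below). In form: [[x, y, z, roll], ...]. A call has exactly 5 rows; each row shifts and turns the commanded pose from where the row before left it, along the tool's axes as they then stand; what a row does not reach is not made up. The controller multiplies each number of a shift by 0.05 m and each number of a turn by 0.12 rad. A row lasts 1/8 s, in which the tool goes at most 62.5 mm and 10.7 degrees, less where a joint would pass 70% of its speed; a pose out of reach is approached as far as the arm can. A call with a number of a shift or a turn outside -1 to 1 is refused whole. A call with a gripper value outside its range is refused whole. "hand" is the opening, from 0 (shut) to 1 (fully open), set as the call begins (left out, the last holds). The fingers move at their own pace and stop on an object; "grip_force" is the grip in N (left out, the last holds). Time passes only in rows, so rows that do not move let the fingers close, or fill a call up. It gives the time, the measured TCP pose, the force, the opening and the grip force at its end, in the units of the state.
- sense(): the state, without advancing time (a new reading comes with each control period).
- grab_frame(name): name is "side" or "top"; returns a dict with "img" (480x640x3 uint8, blue, green, red), "fx", "fy", "cx", "cy" (pixels), "T" (4x4, takes a point from camera to world coordinates). Camera axes: x right, y down, z forward; pixel columns grow to the right and rows downward; lengths in m; the calibration is good to about 2 mm. A picture is of the moment at which its call begins. There is no depth.
- close_job(): hands the job in; it is judged then, once.
The state is a dict: "t": time; "joint_pos": joint angles; "joint_vel": joint speeds; "joint_efforts": joint torques, N m; "position": TCP position; "tool_rot": TCP orientation; "ft_force": force on the tool from outside, world axes, zero at the start; "ft_torque": the same for the moment, N m; "gripper_width": opening from 0.0 (shut) to 1.0 (fully open); "finger_force": force on a finger pad.
Only numpy, scipy, OpenCV 4.12 (cv2) and the standard library are available. Lean on these libraries where they do the work, as an engineer would, in place of code of your own. Each camera call takes 0.05 s, during which the arm holds its last target. There are 200 camera calls.

### The job

Book in the mortise lock (the tall one with the long brass strip along its side): pick up the hand scanner, aim its window at the middle of that lock's barcode label from about 100 mm away, square to the label and right way up, and hold it still there for at least one full second. Then lay the scanner gently back in the middle of its mat, right way up, along the mat and pointing the way it lay, and let go. Do not scan the other lock, do not touch either lock or its stand, and leave the other things on the bench where they are.

Things in the scene. Friction and masses are not known exactly. Their poses are not given: they have to be found in the camera images.
- scanner: grey hand scanner, 170 mm long, 180 g, lying flat on its mat. Origin: centre of its underside. x forward along the beam, z up. Handle 34 wide (y) x 36 mm high, from x = -85 to +33 mm; flared head 64 wide x 46 mm high, x = +33 to +85 mm. Grip the handle across y, near x = 0 to +10 mm (centre of mass), 24 mm above the underside.
- scanner_window (a point): middle of the dark scanning window on the scanner's front end, at (85, 0, 23) mm in the scanner's frame. Same axes as the scanner; the beam leaves along +x.
- mat: flat cork mat fixed to the bench, 190 (x) x 90 (y) x 6 mm thick, where the scanner lives. Origin: centre of its underside; top 6 mm above. The scanner lies along it, pointing to the mat's +x.
- mortise_lock: the lock to scan: tall steel case 76 wide x 150 mm high, with a long brass strip (190 mm) along one side, clamped on a sloping stand fixed to the bench; stand base 100 x 110 mm, whole thing about 185 mm tall. Origin: centre of the base's underside. It faces its own -x and its face leans back 25 degrees from upright.
- mortise_label: white label 58 wide x 34 mm high with black upright bars, on the upper half of the mortise lock, 105 mm above the bench. Origin: centre of its printed face. x points straight INTO the label (sloping 25 degrees down), y along its long side, z up along its face. A scanner aimed square and upright has the same axis directions. This is the one to scan.
- rim_lock: the other lock, to be left: square steel case 106 x 106 mm with a round turn knob on its face and no long strip, on an equal stand, about 130 mm tall. Origin and facing as for the mortise lock.
- rim_label: white label 58 wide x 34 mm high with black upright bars, on the upper half of the rim lock, 105 mm above the bench. Origin: centre of its printed face. x points straight INTO the label (sloping 25 degrees down), y along its long side, z up along its face. A scanner aimed square and upright has the same axis directions. Not to be scanned.
- screwdriver: yellow-handled screwdriver, 180 mm, lying on the bench; a bystander. Origin: centre of its underside.
- padlock: brass padlock standing up, 55 wide, 30 deep, 80 mm tall; a bystander. Origin: centre of its underside.
- strike_plate: flat steel lock plate, about 85 x 140 mm, 5 to 12 mm thick; a bystander. Origin: centre of its underside.
- pliers: black-handled pliers, 190 mm long, 18 mm thick, lying flat; a bystander. Origin: centre of its underside.
- cylinder: small upright brass lock cylinder, 34 mm across, 49 mm tall; a bystander. Origin: centre of its underside.
- key_dish: round dark dish of brass key blanks, 90 mm across, 22 mm tall; a bystander. Origin: centre of its underside.
Not all that is in view belongs to the job. What is meant by the mat is not red, and is the larger of those in its own colour. What is shaped like the mortise_lock but turquoise is not meant.

How it is judged (in metres and radians):
On the way:
1. held still 1 s at the mortise label: window 60-140 mm off, beam within 15 mm of its middle each way, within 15 degrees of square, right way up within 17 degrees (x of mortise_label in the frame of scanner_window between 0.06 and 0.14 m and y of mortise_label in the frame of scanner_window between -0.015 and 0.015 m and z of mortise_label in the frame of scanner_window between -0.015 and 0.015 m and x of scanner_window in the frame of mortise_label below -0.05 m and angle between the x axis of scanner and the x axis of mortise_label, either way round below 0.26 rad and angle between the y axis of scanner and the y axis of mortise_label, either way round below 0.3 rad and linear speed of scanner below 0.02 m/s and angular speed of scanner below 0.15 rad/s), for 1 s.
At the end, for the whole second after the job is handed in: the scanner lies flat on its mat, right way up, its middle within 25 mm of the mat's middle, along the mat within 14 degrees and pointing to the mat's +x, at rest and let go (horizontal distance between scanner and mat below 0.025 m and z of scanner in the frame of mat between 0.003 and 0.01 m and angle between scanner's own z axis and vertical below 0.08 rad and angle between the x axis of scanner and the x axis of mat, either way round below 0.25 rad and x of scanner_window in the frame of mat above 0.04 m and linear speed of scanner below 0.02 m/s and contact force between the fingers and scanner below 0.2 N); the robot touches nothing.
It fails at once if the scanner is held still, aimed at the other (rim) lock's label (x of rim_label in the frame of scanner_window between 0.06 and 0.14 m and y of rim_label in the frame of scanner_window between -0.015 and 0.015 m and z of rim_label in the frame of scanner_window between -0.015 and 0.015 m and x of scanner_window in the frame of rim_label below -0.05 m and angle between the x axis of scanner and the x axis of rim_label, either way round below 0.26 rad and angle between the y axis of scanner and the y axis of rim_label, either way round below 0.3 rad and linear speed of scanner below 0.02 m/s and angular speed of scanner below 0.15 rad/s).
It fails at once if a lock or its stand is touched (over 1 N) (contact force between any of mortise_lock, rim_lock and anything else above 1 N).
It fails at once if the scanner is let go or dropped from over 12 mm above its mat (height (world z) of scanner above 0.018 m and contact force between the fingers and scanner below 0.05 N).
It fails at once if the scanner is slammed down: over 0.5 m/s within 10 mm of its mat's height (height (world z) of scanner below 0.016 m and linear speed of scanner above 0.5 m/s).
It fails at once if a bystander is moved by more than 20 mm (distance of any of screwdriver, padlock, strike_plate, pliers, cylinder, key_dish from where it was at the start of the episode above 0.02 m).
It also fails if it takes over 59 s, if anything falls off the work surface, if the arm or the gripper's body presses on something with over 40 N, if the wrist force passes 120 N, or if a joint passes its speed limit or range.

## Working session

There is one attempt and no reset: what is moved stays moved. The work goes in short steps, Python scripts to look and compute and a tool call to move; the robot and the scene stay as the last step left them, time stands still between calls to the robot, and variables do not carry over. Pictures are saved under pics/ and viewed, at most 10 in all, crops included, and the job is handed in when it is done.

Besides the shell and the picture viewer there is one more tool, called after "Request:" as name(argument=value, ...) on one line, values as JSON. jog_arm: Moves the arm, as the interface text tells. Shifts and turns lie within -1 to 1; 1 stands for 0.05 m of shift or 0.12 rad of turn. Its arguments: {"type":"object","properties":{"deltas":{"type":"array","items":{"type":"array","items":{"type":"number","minimum":-1,"maximum":1}}},"hand":{"type":"number"},"grip_force":{"type":"number"}},"required":["deltas"]}

```bash
ls; mkdir -p pics; python3 - <<'E'
from station import sense, grab_frame
import cv2,numpy as np
for n in("top","side"):
    f=grab_frame(n);cv2.imwrite(f"pics/{n}0.png",f["img"]);print(n,f["fx"],f["fy"],f["cx"],f["cy"]);print(np.round(f["T"],4).tolist())
s=sense();print(s["position"],np.round(s["tool_rot"],3).tolist(),s["t"],s["gripper_width"])
E
```

```text
pics
top 603.6866458716628 603.6866458716628 313.90504913733923 236.77608120821242
[[0.0196, -0.9919, 0.1253, 0.3345], [-0.9996, -0.022, -0.0183, -0.0936], [0.0209, -0.1249, -0.992, 1.6546], [0.0, 0.0, 0.0, 1.0]]
side 541.7136910882666 541.7136910882666 315.4923284279876 245.5318443058682
[[-0.7977, -0.3773, 0.4705, -0.2412], [-0.603, 0.5168, -0.6078, 0.8615], [-0.0138, -0.7685, -0.6397, 1.1358], [0.0, 0.0, 0.0, 1.0]]
[ 0.2528316  -0.57096945  0.19812417] [[0.914, 0.405, -0.001], [0.405, -0.914, 0.001], [0.0, -0.001, -1.0]] 0.1 1.000522161066182
```

View pics/top0.png

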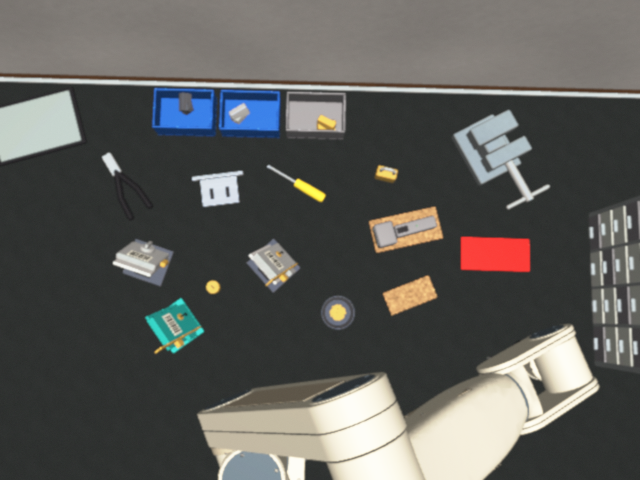

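View pics/side0.png

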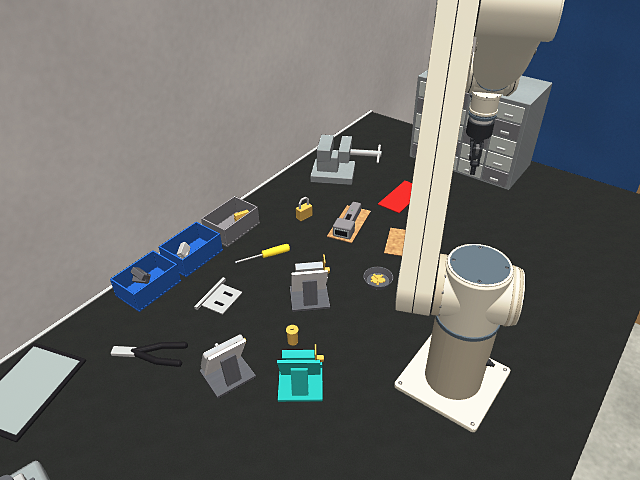

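```bash
python3 - <<'E'
import cv2,numpy as np
t=cv2.imread("pics/top0.png");s=cv2.imread("pics/side0.png")
a=cv2.resize(t[225:365,100:310],None,fx=3.8,fy=3.8,interpolation=2)[:300,:800]
a=cv2.resize(t[230:360,100:310],(400,248),interpolation=2)
b=cv2.resize(t[195:325,360:570],(400,248),interpolation=2)
c=cv2.resize(s[250:410,190:340],(400,427),interpolation=2)[:350]
d=cv2.resize(s[170:290,270:420],(400,320),interpolation=2)
d=np.vstack([d,np.zeros((30,400,3),np.uint8)])
cv2.imwrite("pics/crop1.png",np.vstack([np.hstack([a,b]),np.hstack([c,d])]))
E
```

```text
(no output)
```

View pics/crop1.png

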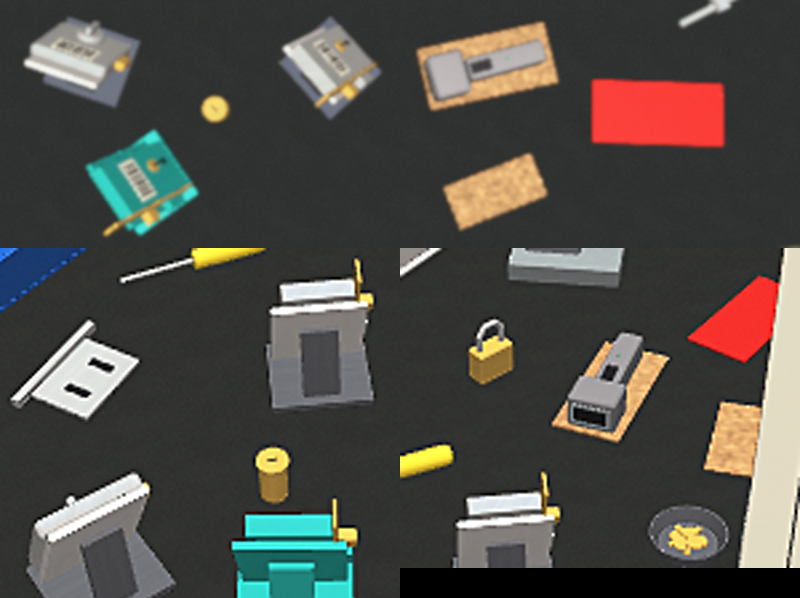

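```bash
cat > h.py <<'E'
import cv2,numpy as np
C={"top":(603.687,313.905,236.776,np.array([[0.0196,-0.9919,0.1253,0.3345],[-0.9996,-0.022,-0.0183,-0.0936],[0.0209,-0.1249,-0.992,1.6546]])),
"side":(541.714,315.492,245.532,np.array([[-0.7977,-0.3773,0.4705,-0.2412],[-0.603,0.5168,-0.6078,0.8615],[-0.0138,-0.7685,-0.6397,1.1358]]))}
def ray(n,u,v):
    f,cx,cy,T=C[n];d=T[:,:3]@[(u-cx)/f,(v-cy)/f,1];return T[:,3],d/np.linalg.norm(d)
def onz(n,u,v,z):
    o,d=ray(n,u,v);return o+d*(z-o[2])/d[2]
def proj(n,p):
    f,cx,cy,T=C[n];q=T[:,:3].T@(np.array(p)-T[:,3]);return f*q[0]/q[2]+cx,f*q[1]/q[2]+cy
E
python3 - <<'E'
from h import *
t=cv2.imread("pics/top0.png");hsv=cv2.cvtColor(t,cv2.COLOR_BGR2HSV)
def big(m):
    c,_=cv2.findContours(m,0,2);return max(c,key=cv2.contourArea)
roi=np.zeros(t.shape[:2],np.uint8);roi[200:260,360:450]=255
fg=((hsv[...,2]>75)*255).astype(np.uint8)&roi
c=big(fg);print("mat+scanner",cv2.minAreaRect(c))
box=cv2.boxPoints(cv2.minAreaRect(c));P=np.array([onz("top",*b,.006) for b in box]);print(P.round(3),P.mean(0))
print([np.linalg.norm(P[i]-P[i-1]).round(3) for i in range(4)])
g=((hsv[...,1]<50)&(hsv[...,2]>75)).astype(np.uint8)*255&roi
c=big(g);r=cv2.minAreaRect(c);print("scanner",r)
for b in cv2.boxPoints(r):print(b,onz("top",*b,.046).round(3))
ys,xs=np.nonzero(g);
for x in range(xs.min(),xs.max()+1,5):
    y=ys[xs==x];print(x,y.min(),y.max(),end=" ; ")
cv2.imwrite("pics/crop2.png",np.hstack([cv2.resize(t[232:296,240:304],(448,448),interpolation=2),cv2.resize(cv2.imread("pics/side0.png")[255:315,280:335],(350,448),interpolation=2)]))
E
```

```text
mat+scanner ((405.5023193359375, 229.29635620117188), (34.9852294921875, 71.00843048095703), 77.6609115600586)
[[ 0.593 -0.27   0.006]
 [ 0.641 -0.463  0.006]
 [ 0.545 -0.484  0.006]
 [ 0.499 -0.292  0.006]] [ 0.56944766 -0.37719996  0.006     ]
[np.float64(0.097), np.float64(0.199), np.float64(0.098), np.float64(0.197)]
scanner ((404.7353820800781, 228.94117736816406), (23.040882110595703, 62.089115142822266), 75.96376037597656)
[371.8236  225.29411] [ 0.572 -0.279  0.046]
[432.0589 210.2353] [ 0.617 -0.442  0.046]
[437.64716 232.58824] [ 0.557 -0.457  0.046]
[377.41187 247.64705] [ 0.512 -0.294  0.046]
373 228 230 ; 378 224 245 ; 383 223 246 ; 388 222 245 ; 393 227 243 ; 398 225 236 ; 403 224 235 ; 408 222 234 ; 413 221 232 ; 418 220 231 ; 423 218 230 ; 428 217 228 ; 433 217 227 ;
```

View pics/crop2.png

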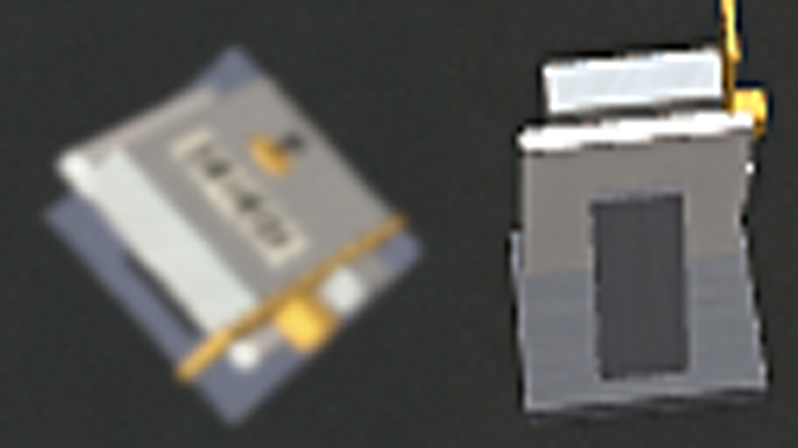

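```bash
python3 - <<'E'
from h import *
L=np.array([onz("top",*p,.105) for p in [(267.4,250.6),(283.6,267),(280,269.9),(264.6,253.1)]])
print("label",L.round(3),L.mean(0).round(4))
B=np.array([onz("top",*p,.006) for p in [(273.6,238.4),(300.7,267.7),(273.6,292.7),(246.4,262.7)]])
print("base",B.round(3),B.mean(0).round(4))
a=lambda p,q:np.degrees(np.arctan2(q[1]-p[1],q[0]-p[0]))
n=np.linalg.norm
print("label y ang",a(L[0],L[1]),a(L[3],L[2]),n(L[0]-L[1]),n(L[3]-L[2]))
print("base",[(a(B[i],B[(i+1)%4]).round(1),n(B[i]-B[(i+1)%4]).round(3)) for i in range(4)])
S=np.array([onz("side",280+(x-448)*55/350,255+y*60/448,0) for x,y in [(528,412),(768,388)]]);print("side base back edge",S.round(3),a(*S),n(S[0]-S[1]))
# handle centreline of scanner
u=np.array([403,408,413,418,423]);v0=np.array([224,222,221,220,218]);v1=np.array([235,234,232,231,230])
for z,v in((.042,(v0+v1)/2),):
    P=np.array([onz("top",*p,z) for p in zip(u,v)]);print(P.round(3));print(a(P[-1],P[0]))
E
```

```text
label [[ 0.492 -0.003  0.105]
 [ 0.45  -0.046  0.105]
 [ 0.443 -0.037  0.105]
 [ 0.485  0.004  0.105]] [ 0.4674 -0.0205  0.105 ]
base [[ 0.536 -0.013  0.006]
 [ 0.457 -0.09   0.006]
 [ 0.387 -0.017  0.006]
 [ 0.467  0.059  0.006]] [ 0.4617 -0.0154  0.006 ]
label y ang -134.0716792149446 -136.16564917383522 0.05954227452402366 0.058836768406805275
base [(np.float64(-136.0), np.float64(0.11)), (np.float64(134.0), np.float64(0.1)), (np.float64(43.7), np.float64(0.111)), (np.float64(-46.6), np.float64(0.1))]
side base back edge [[ 0.472  0.052  0.   ]
 [ 0.393 -0.022  0.   ]] -136.98813413163066 0.10900911297394285
[[ 0.563 -0.364  0.042]
 [ 0.568 -0.378  0.042]
 [ 0.572 -0.391  0.042]
 [ 0.575 -0.405  0.042]
 [ 0.58  -0.418  0.042]]
106.66621556579764
```

The candidates for the mortise lock in the top view are (273,265), grey with a brass strip; (142,260), the rim lock with a knob; and (175,325), turquoise. I choose (273,265).

The mat candidates are the large cork at (405,229) with the scanner on it, the small cork at (410,295), and the red one at (495,254). I choose the large cork.

The crop confirms both choices: the label centre is near px (274,260) and the brass strip runs along the lower-right side. The measured sizes match the ones given.

The tool can't be tilted, so I'll grip the handle near its tail and let the nose droop on the mat.

Request:
jog_arm(deltas=[[1,0,0,0],[1,0,0,0],[1,0,0,0],[1,0,0,0],[1,0,0,0]], hand=1, grip_force=20)

```text
t: 0.72
position: [0.4828, -0.4693, 0.1984]
tool_rot: [[0.914, 0.405, -0.001], [0.405, -0.914, 0.001], [-0.0, -0.001, -1.0]]
ft_force: [-0.3, -1.2, -0.2]
gripper_width: 0.996
finger_force: 0.0
```

Request:
jog_arm(deltas=[[1,0,0,0],[1.0,0.1,0,0],[0.15,0,0.5,-1],[0,0,0.5,-1],[0,0,0.4,-1]])

```text
t: 1.35
position: [0.5816, -0.4305, 0.1269]
tool_rot: [[0.71, 0.704, -0.002], [0.704, -0.71, 0.001], [-0.0, -0.002, -1.0]]
ft_force: [-0.8, -0.6, 0.8]
gripper_width: 0.994
finger_force: 0.0
```

Request:
jog_arm(deltas=[[0,0,0.3,-1],[0,0,0.3,-1],[0,0,0.2,-1],[0,0,0,-1],[0,0,0,-1]])

```text
t: 1.98
position: [0.5815, -0.431, 0.0879]
tool_rot: [[0.189, 0.982, -0.001], [0.982, -0.189, 0.001], [0.001, -0.001, -1.0]]
ft_force: [0.7, -0.4, 1.1]
gripper_width: 0.999
finger_force: 0.0
```

Request:
jog_arm(deltas=[[0,0,0,-1],[0,0,0,-1],[0,0,0,-1],[0,0,0,-0.87],[0,0,0,0]])

```text
t: 2.6
position: [0.5817, -0.4311, 0.0883]
tool_rot: [[-0.266, 0.964, -0.001], [0.964, 0.266, 0.001], [0.001, -0.001, -1.0]]
ft_force: [0.6, -0.2, -0.7]
gripper_width: 0.999
finger_force: 0.0
```

Request:
jog_arm(deltas=[[0,0,0.6,0],[0,0,0.5,0],[0,0,0.3,0],[0,0,0.14,0],[0,0,0,0]])

```text
t: 3.22
position: [0.582, -0.4313, 0.0118]
tool_rot: [[-0.267, 0.964, -0.0], [0.964, 0.267, 0.0], [0.0, -0.0, -1.0]]
ft_force: [1.1, -0.3, 0.3]
gripper_width: 0.999
finger_force: 0.0
```

Request:
jog_arm(deltas=[[0,0,0,0],[0,0,0,0],[0,0,0,0],[0,0,0,0],[0,0,0,0]], hand=0, grip_force=20)

```text
t: 3.85
position: [0.582, -0.4313, 0.0119]
tool_rot: [[-0.267, 0.964, 0.0], [0.964, 0.267, -0.0], [-0.0, 0.0, -1.0]]
ft_force: [-0.2, 1.1, -1.0]
gripper_width: -0.002
finger_force: 0.0
```

Request:
jog_arm(deltas=[[0,0,-0.1,0],[0,0,-0.1,0],[0,0,-0.1,0],[0,0,-0.1,0],[0,0,-0.1,0]])

```text
t: 4.47
position: [0.582, -0.4313, 0.0373]
tool_rot: [[-0.267, 0.964, 0.0], [0.964, 0.267, -0.0], [-0.0, 0.0, -1.0]]
ft_force: [-0.7, -0.2, 0.1]
gripper_width: 0.003
finger_force: 0.0
```

```bash
python3 - <<'E'
from station import *
import cv2,numpy as np
f=grab_frame("side")["img"];cv2.imwrite("pics/s1.png",f)
g=grab_frame("top")["img"]
cv2.imwrite("pics/c3.png",np.hstack([cv2.resize(f[170:270,300:400],(400,400),interpolation=2),cv2.resize(g[190:270,350:430],(400,400),interpolation=2)]))
E
```

```text
(no output)
```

View pics/c3.png

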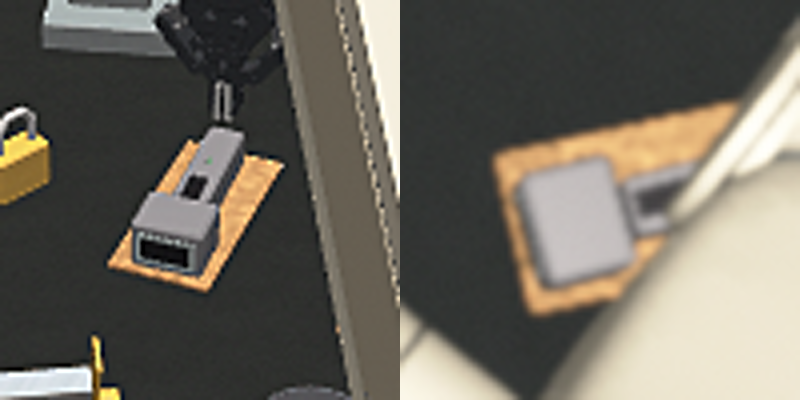

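The fingers closed on nothing. The crop shows them just above and behind the tail, which is at about side px (357,202). I'll re-measure the tail with both views.

```bash
python3 - <<'E'
from h import *
print("TCP proj side",proj("side",(.582,-.4313,.0373)),"top",proj("top",(.582,-.4313,.0373)))
a=cv2.imread("pics/side0.png");b=cv2.imread("pics/s1.png")
print("diff head",np.abs(a[215:240,330:362].astype(int)-b[215:240,330:362]).mean())
for q in[(350,202),(362,202),(358,202)]:print(q,onz("side",*q,.042).round(4))
# predicted scanner points for centre (0.564,-0.368) hdg 105.5
h=np.radians(105.5);R=np.array([[np.cos(h),-np.sin(h),0],[np.sin(h),np.cos(h),0],[0,0,1]])
for l in[(-.085,.017,.036),(-.085,-.017,.036),(.085,.032,.046),(.085,-.032,.046),(.085,.032,0),(.085,-.032,0)]:
    p=R@l+[.564,-.368,.006];print(l,np.round(proj("side",p),1),np.round(proj("top",p),1))
A=cv2.resize(a[190:245,320:375],(550,550),interpolation=2);cv2.imwrite("pics/c4.png",A)
E
```

```text
TCP proj side (np.float64(355.3601069321896), np.float64(206.68503725882647)) top (np.float64(427.3990154841214), np.float64(223.51293965314295))
diff head 4.703333333333333
(350, 202) [ 0.6092 -0.4381  0.042 ]
(362, 202) [ 0.5754 -0.4627  0.042 ]
(358, 202) [ 0.5866 -0.4545  0.042 ]
(-0.085, 0.017, 0.036) [361.9 203.6] [436.3 227.7]
(-0.085, -0.017, 0.036) [352.6 201.6] [432.9 215.7]
(0.085, 0.032, 0.046) [350.3 230.6] [377.8 248. ]
(0.085, -0.032, 0.046) [331.7 226.3] [371.6 225.1]
(0.085, 0.032, 0) [349.9 241.6] [375.7 249.8]
(0.085, -0.032, 0) [331.7 237.3] [369.6 227.5]
```

View pics/c4.png

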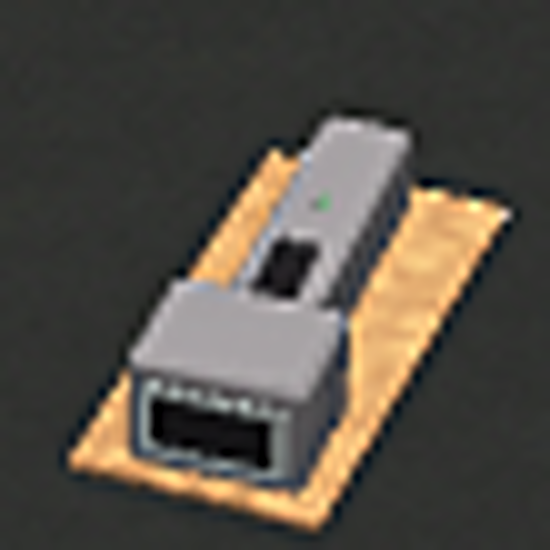

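```bash
python3 - <<'E'
from h import *
print(proj("side",(.2528,-.571,.198)),proj("side",(.582,-.4313,.067)))
a=cv2.imread("pics/side0.png");g=cv2.cvtColor(a,6)
b=cv2.imread("pics/s1.png")
A=cv2.resize(a[100:190,435:510],(480,576),interpolation=2)
B=cv2.resize(b[150:210,330:380],(300,360),interpolation=2);B=np.vstack([B,np.zeros((216,300,3),np.uint8)])
cv2.imwrite("pics/c5.png",np.hstack([A,B]))
E
```

```text
(np.float64(469.02710022374725), np.float64(180.00415285976163)) (np.float64(355.6484705171956), np.float64(199.6285713130418))
```

View pics/c5.png

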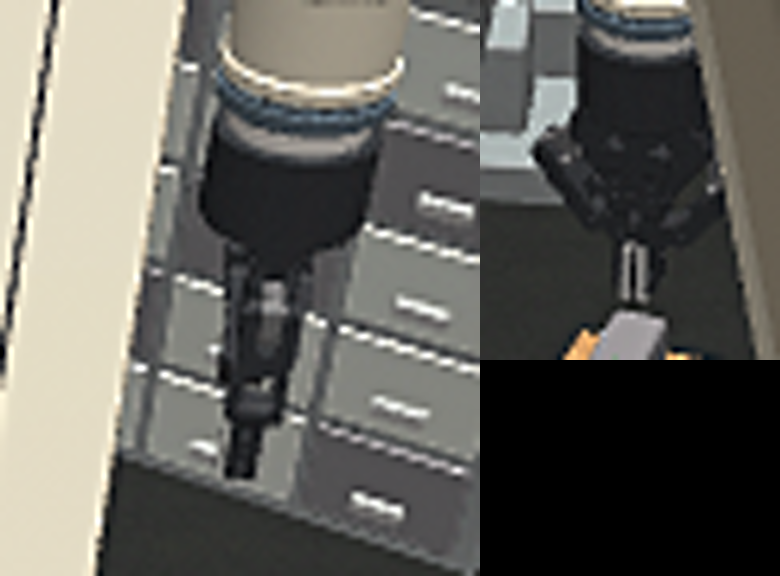

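```bash
python3 - <<'E'
from h import *
a=cv2.imread("pics/side0.png").astype(np.float32).mean(2);b=cv2.imread("pics/s1.png").astype(np.float32).mean(2)
for n,(r0,r1,c0,c1) in {"head":(212,238,334,356),"mat":(232,245,325,352),"padlock":(195,222,292,315)}.items():
    t=a[r0:r1,c0:c1];s=b[r0-8:r1+8,c0-8:c1+8];m=cv2.matchTemplate(s,t,5);_,v,_,l=cv2.minMaxLoc(m);print(n,v,l[0]-8,l[1]-8)
from station import *
g=grab_frame("top")["img"];s=sense();print(s["gripper_width"],s["position"])
o=cv2.imread("pics/top0.png").astype(np.float32).mean(2);g=g.astype(np.float32).mean(2)
t=o[218:252,370:392];sub=g[210:260,362:400];m=cv2.matchTemplate(sub,t,5);_,v,_,l=cv2.minMaxLoc(m);print(v,l[0]-8,l[1]-8)
for im in(o,g):print(im[228,364:400].astype(int),im[240,364:400].astype(int))
E
```

```text
head 0.999854564666748 0 0
mat 0.9997822642326355 0 0
padlock 0.9996706247329712 0 0
0.0019615785620299003 [ 0.58216972 -0.43145806  0.03726039]
0.9992679357528687 0 0
[ 49  49  50  50  51  70 112 133 122 114 131 156 177 183 186 185 186 185
 185 185 185 185 184 185 184 183 183 179 165 132 117 135 138 119 100  90] [ 49  49  47  49  47  46  47  49  75 121 134 113  99 111 137 168 185 190
 189 190 190 189 188 189 188 187 187 187 186 187 184 175 165 167 176 184]
[ 51  52  51  52  54  73 115 140 126 117 136 162 183 192 194 193 193 193
 194 192 192 193 191 192 192 192 189 187 170 138 122 140 145 123 104  92] [ 50  51  50  50  50  51  49  51  77 126 141 116 102 115 144 176 192 196
 197 198 196 196 196 195 196 194 193 194 195 193 190 182 172 176 180 183]
```

Request:
jog_arm(deltas=[[0,0,-0.5,0],[0,0,-0.5,0],[0,0,-0.5,0],[0,0,0,0],[0,0,0,0]])

```text
t: 5.25
position: [0.5814, -0.4309, 0.1108]
tool_rot: [[-0.267, 0.964, -0.001], [0.964, 0.267, 0.001], [0.001, -0.001, -1.0]]
ft_force: [-0.5, 0.1, -0.5]
gripper_width: 0.002
finger_force: 0.0
```

```bash
python3 - <<'E'
from h import *
from station import *
f=grab_frame("side")["img"];cv2.imwrite("pics/s2.png",f);s=sense();p=np.array(s["position"]);print(p)
a=cv2.imread("pics/side0.png").astype(int)
d=np.abs(f.astype(int)-a).max(2)
for v in range(170,212):
    x=np.nonzero(d[v,335:380]>12)[0]+335
    if len(x):print(v,x.min(),x.max(),len(x),end=" | ")
print(proj("side",p))
for o in range(0,50,10):print(o,np.round(proj("side",p+[0,0,o/1e3]),1),np.round(proj("side",p-np.array([-.267,.964,0])*o/1e3),1))
R=np.array([[.914,.405,0],[.405,-.914,0],[0,0,-1]]);p0=np.array([.2528,-.571,.198])
for oz in(0,.013,.03,.043):print("start",oz,[np.round(proj("side",p0+R@[0,w,-oz]),1) for w in(-.05,0,.05)],np.round(proj("side",p0+R@[-.03,-.05,-.013]),1))
E
```

```text
[ 0.58119419 -0.43073809  0.11033617]
170 349 379 25 | 171 351 379 21 | 172 352 379 18 | 173 352 379 18 | 174 352 379 17 | 175 352 379 17 | 176 352 379 17 | 177 352 379 16 | 178 352 379 15 | 179 353 379 14 | 180 354 379 13 | 181 354 379 12 | 182 356 379 9 | 183 374 379 6 | 184 374 379 6 | 185 374 379 6 | 186 374 379 6 | 187 375 379 5 | 188 375 379 5 | 189 375 379 5 | 190 375 379 5 | 191 375 379 5 | 192 376 379 4 | 193 375 379 5 | 194 376 379 4 | 195 376 379 4 | 196 376 379 4 | 197 376 379 4 | 198 377 379 3 | 199 377 379 3 | 200 377 379 3 | 201 377 379 3 | 202 377 379 3 | 203 377 379 3 | 204 378 379 2 | 205 377 379 3 | 206 378 379 2 | 207 378 379 2 | 208 378 379 2 | 209 379 379 1 | 210 378 379 2 | 211 378 379 2 | (np.float64(356.18603599547953), np.float64(189.22312690050765))
0 [356.2 189.2] [356.2 189.2]
10 [356.3 186.7] [357.1 187.7]
20 [356.4 184.2] [358.  186.1]
30 [356.5 181.7] [359.  184.6]
40 [356.6 179.2] [359.9 183.1]
start 0 [array([468.8, 188.7]), array([469., 180.]), array([469.3, 171.7])] [479.6 186.3]
start 0.013 [array([469.5, 185.2]), array([469.7, 176.5]), array([470. , 168.2])] [479.6 186.3]
start 0.03 [array([470.4, 180.5]), array([470.6, 171.8]), array([470.9, 163.6])] [479.6 186.3]
start 0.043 [array([471.1, 176.8]), array([471.4, 168.2]), array([471.6, 160. ])] [479.6 186.3]
```

Both views put the real fingertips about 30 mm above the reported TCP, so the first close passed just over the handle. I'll go about 30 mm lower and watch the force.

Request:
jog_arm(deltas=[[0,0,0,0],[0,0,0,0],[0,0,0.4,0],[0,0,0.6,0],[0,0,0.6,0]], hand=1)

```text
t: 5.92
position: [0.5814, -0.4309, 0.0296]
tool_rot: [[-0.267, 0.964, -0.001], [0.964, 0.267, 0.001], [0.001, -0.001, -1.0]]
ft_force: [-0.2, 0.4, -0.8]
gripper_width: 0.997
finger_force: 0.0
```

Request:
jog_arm(deltas=[[0,0,0.4,0],[0,0,0.2,0],[0,0,0.2,0],[0,0,0.1,0],[0,0,0,0]])

```text
t: 6.55
position: [0.5821, -0.4314, -0.013]
tool_rot: [[-0.267, 0.964, 0.0], [0.964, 0.267, -0.0], [-0.0, 0.0, -1.0]]
ft_force: [0.1, -0.1, -0.1]
gripper_width: 0.998
finger_force: 0.0
```

Request:
jog_arm(deltas=[[0,0,0.1,0],[0,0,0,0],[0,0,0,0],[0,0,0,0],[0,0,0,0]], hand=0, grip_force=20)

```text
t: 7.18
position: [0.5823, -0.4315, -0.0178]
tool_rot: [[-0.267, 0.964, 0.001], [0.964, 0.267, -0.0], [-0.001, 0.0, -1.0]]
ft_force: [0.4, 0.8, 2.4]
gripper_width: 0.397
finger_force: 20.6
```

```bash
cat > look.py <<'E'
from h import *
from station import *
import sys
f=grab_frame("side")["img"];g=grab_frame("top")["img"];n=sys.argv[1]
cv2.imwrite(f"pics/s_{n}.png",f);cv2.imwrite(f"pics/t_{n}.png",g)
s=sense();print(s["position"].round(4),s["gripper_width"],s["finger_force"],s["ft_force"],s["t"])
E
python3 look.py g1
```

```text
[ 0.5823 -0.4315 -0.0178] 0.39533369054881784 20.649552941322327 [ 0.72454944 -0.60924596  2.99355802] 7.275
```

Request:
jog_arm(deltas=[[0,0,-0.1,0],[0,0,-0.1,0],[0,0,-0.1,0],[0,0,-0.1,0],[0,0,0,0]])

```text
t: 7.9
position: [0.5823, -0.4316, 0.0025]
tool_rot: [[-0.267, 0.964, 0.001], [0.964, 0.267, -0.001], [-0.001, 0.001, -1.0]]
ft_force: [-0.1, -0.2, -1.6]
gripper_width: 0.393
finger_force: 20.1
```

```bash
python3 look.py g2; python3 - <<'E'
from h import *
b=cv2.imread("pics/s_g2.png");cv2.imwrite("pics/c6.png",cv2.resize(b[170:250,310:400],(720,600)[:2] if 0 else (675,600),interpolation=2))
E
```

```text
[ 0.5819 -0.4313  0.0019] 0.39507109729254347 20.073140859603882 [-0.29171038 -0.19522655 -1.91679977] 8.0
```

View pics/c6.png

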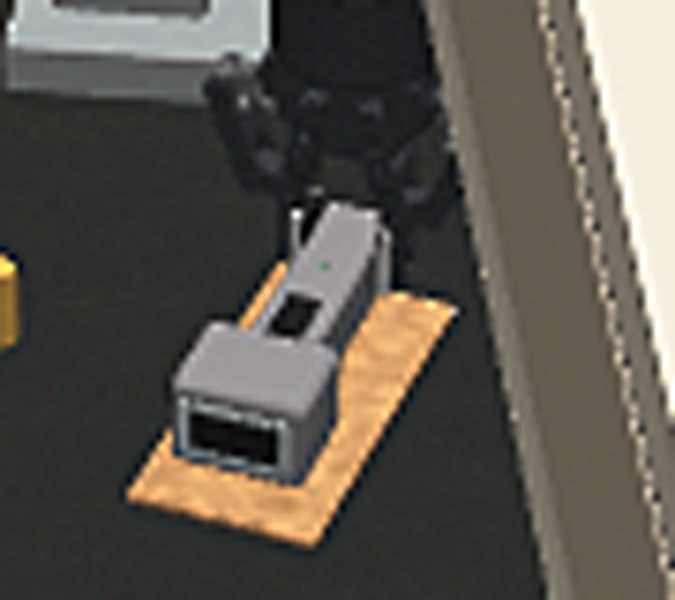

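The scanner rose level: its front bottom edge is at side px (334,231)–(351,235), up about 7 px, so the 20 N grip holds it without pivoting. I'll try short vertical strokes so that inertia plus gravity swing the heavy nose down in the grip.

Request:
jog_arm(deltas=[[0,0,-1,0],[0,0,-1,0],[0,0,1,0],[0,0,-1,0],[0,0,0,0]])

```text
t: 8.62
position: [0.5837, -0.4327, 0.1036]
tool_rot: [[-0.267, 0.964, 0.003], [0.964, 0.267, -0.002], [-0.003, 0.002, -1.0]]
ft_force: [0.6, 0.3, -1.4]
gripper_width: 0.395
finger_force: 21.1
```

```bash
cat > tilt.py <<'E'
from h import *
from station import *
import sys
sys.argv=["",sys.argv[1] if len(sys.argv)>1 else "x"]
def corners(p,hd,th,lx,lz=.030,up=.054):
    h=np.radians(hd);t=np.radians(th);c,s=np.cos,np.sin
    X=np.array([c(h)*c(t),s(h)*c(t),-s(t)]);Y=np.array([-s(h),c(h),0]);Z=np.cross(X,Y)
    o=np.array(p)+[0,0,up]-lx*X-lz*Z
    return o,X,Y,Z
if __name__=="__main__":
    lx=float(LX) if 'LX' in globals() else -.065
    f=grab_frame("side")["img"];cv2.imwrite(f"pics/s_{sys.argv[1]}.png",f)
    S=sense();p=S["position"];R=S["tool_rot"];hd=np.degrees(np.arctan2(R[1,0],R[0,0]));print(p.round(4),round(hd,1),S["finger_force"],S["t"])
    hsv=cv2.cvtColor(f,cv2.COLOR_BGR2HSV)
    for th in(0,5,10,15,20,25,30,40):
        o,X,Y,Z=corners(p,hd,th,lx)
        q=[proj("side",o+X*.085+Y*s*.032+Z*z) for z in(0,.046) for s in(1,-1)]
        t=[proj("side",o+X*.033+Y*s*.032+Z*.046) for s in(1,-1)]
        print(th,"front bottom L/R",np.round(q[:2],1).tolist(),"top",np.round(q[2:],1).tolist(),"headback",np.round(t,1).tolist())
E
python3 tilt.py g3; python3 - <<'E'
import cv2
b=cv2.imread("pics/s_g3.png");cv2.imwrite("pics/c7.png",cv2.resize(b[150:250,310:410],(600,600),interpolation=2))
E
```

```text
[ 0.5831 -0.4322  0.103 ] 105.5 21.061779856681824 8.675
0 front bottom L/R [[350.8, 211.4], [331.7, 207.2]] top [[351.2, 199.4], [331.8, 195.3]] headback [[356.5, 190.5], [337.4, 186.6]]
5 front bottom L/R [[351.0, 214.2], [332.0, 210.0]] top [[351.0, 203.0], [331.7, 198.9]] headback [[356.3, 193.0], [337.3, 189.0]]
10 front bottom L/R [[351.3, 216.6], [332.5, 212.4]] top [[350.9, 206.4], [331.7, 202.3]] headback [[356.2, 195.3], [337.2, 191.3]]
15 front bottom L/R [[351.8, 218.7], [333.0, 214.6]] top [[351.0, 209.5], [331.8, 205.4]] headback [[356.1, 197.4], [337.2, 193.5]]
20 front bottom L/R [[352.3, 220.5], [333.7, 216.3]] top [[351.1, 212.4], [332.1, 208.2]] headback [[356.2, 199.4], [337.3, 195.5]]
25 front bottom L/R [[352.9, 221.9], [334.4, 217.8]] top [[351.4, 215.0], [332.5, 210.8]] headback [[356.3, 201.3], [337.5, 197.3]]
30 front bottom L/R [[353.6, 223.0], [335.3, 218.9]] top [[351.7, 217.2], [332.9, 213.0]] headback [[356.5, 202.9], [337.8, 198.9]]
40 front bottom L/R [[355.3, 224.1], [337.2, 220.0]] top [[352.8, 220.7], [334.2, 216.5]] headback [[357.0, 205.6], [338.5, 201.6]]
```

View pics/c7.png

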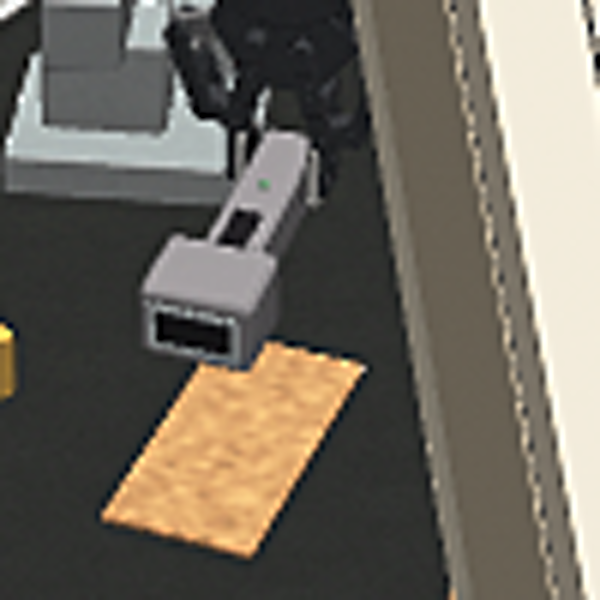

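The side crop shows the head's front face at rows 199–208 and its back edge near row 190, which is only a few degrees nose-down. I'll do more strokes, then measure by column profile.

Request:
jog_arm(deltas=[[0,0,1,0],[0,0,-1,0],[0,0,1,0],[0,0,-1,0],[0,0,0,0]])

```text
t: 9.3
position: [0.5836, -0.4326, 0.1037]
tool_rot: [[-0.267, 0.964, 0.003], [0.964, 0.267, -0.003], [-0.003, 0.003, -1.0]]
ft_force: [-0.1, -1.2, -0.4]
gripper_width: 0.395
finger_force: 21.1
```

```bash
cat > prof.py <<'E'
from h import *
import sys
for n in sys.argv[2:]:
    b=cv2.imread(f"pics/s_{n}.png").astype(float).mean(2);c=int(sys.argv[1])
    print(n,b[180:232,c-1:c+2].mean(1).astype(int))
E
python3 tilt.py g4|head -1; python3 prof.py 342 g3 g4
```

```text
[ 0.5829 -0.4321  0.1032] 105.5 21.05068266391754 9.35
g3 [ 96  97  96 105  46  44  47  46  39  38 179 164 161 161 162 162 162 163
 165 157 112  85 149  47  15  21  19   8 124  92  59  90 117 154 185 177
 169 169 168 169 170 175 178 180 164 165 171 182 164 173 167 171]
g4 [ 97  97  96 105  47  44  47  48  47  47  42  32  83 173 164 163 163 163
 164 163 163 165 168 148  97  86 143  24  16  19  11  83  76 146 187 178
 169 170 167 169 170 175 178 180 165 164 171 183 163 173 167 171]
```

The strokes work: the nose has gone from about 4° to about 9° down. I'll continue.

Request:
jog_arm(deltas=[[0,0,1,0],[0,0,-1,0],[0,0,1,0],[0,0,-1,0],[0,0,0,0]])

```text
t: 9.98
position: [0.5835, -0.4325, 0.1039]
tool_rot: [[-0.267, 0.964, 0.004], [0.964, 0.267, -0.003], [-0.004, 0.003, -1.0]]
ft_force: [-0.3, 0.3, -1.1]
gripper_width: 0.392
finger_force: 21.1
```

Request:
jog_arm(deltas=[[0,0,1,0],[0,0,-1,0],[0,0,1,0],[0,0,-1,0],[0,0,0,0]])

```text
t: 10.6
position: [0.5837, -0.4327, 0.1043]
tool_rot: [[-0.267, 0.964, 0.004], [0.964, 0.267, -0.003], [-0.004, 0.003, -1.0]]
ft_force: [-0.4, -0.5, -0.6]
gripper_width: 0.395
finger_force: 21.2
```

```bash
python3 tilt.py g5|head -1; python3 prof.py 342 g5
```

```text
[ 0.583  -0.4321  0.1037] 105.5 21.176720559597015 10.65
g5 [ 96  97  96 105  46  43  48  48  47  47  46  46  45  44  42  33  83 177
 168 166 166 166 166 167 167 167 167 171 163 118  67 162  34  13  11  52
 122 180 170 170 170 175 178 180 165 164 172 183 163 173 167 171]
```

Request:
jog_arm(deltas=[[0,0,1,0],[0,0,-1,0],[0,0,0,0],[0,0,0,0],[0,0,0,0]])

```text
t: 11.28
position: [0.5814, -0.4309, 0.1019]
tool_rot: [[-0.267, 0.964, -0.0], [0.964, 0.267, 0.0], [0.0, -0.0, -1.0]]
ft_force: [-0.6, -0.2, -1.9]
gripper_width: 0.396
finger_force: 21.2
```

```bash
python3 tilt.py g6|head -1; python3 prof.py 342 g6
```

```text
[ 0.5815 -0.4309  0.1018] 105.5 21.203901171684265 11.325
g6 [ 97  97  96 105  47  44  47  48  47  48  46  47  47  45  48  47  43  30
 128 175 167 166 166 166 165 166 166 166 166 169 166 120  67 162  32  13
   7  65 155 176 171 175 178 181 164 164 171 183 164 173 167 171]
```

Request:
jog_arm(deltas=[[0,0,0,0],[0,0,0,0],[0,0,0,0],[0,0,0,0],[0,0,0,0]], grip_force=100)

```text
t: 11.95
position: [0.582, -0.4313, 0.1018]
tool_rot: [[-0.267, 0.964, -0.0], [0.964, 0.267, 0.0], [0.0, -0.0, -1.0]]
ft_force: [-0.5, 0.1, -1.8]
gripper_width: 0.383
finger_force: 100.9
```

```bash
python3 tilt.py g7|head -1; python3 prof.py 342 g7;python3 prof.py 346 g7; python3 prof.py 338 g7
```

```text
[ 0.5819 -0.4313  0.1018] 105.5 100.86396217346191 12.0
g7 [ 97  97  97 105  47  44  47  48  48  48  45  47  46  46  47  46  43  29
 126 175 167 166 166 166 166 166 166 165 166 169 165 120  67 162  33  12
   8  66 152 176 171 175 178 180 164 164 171 183 163 173 167 171]
g7 [ 96  97  96 101  63  42  43  43  34  54  93  89 112 124 127 125 134 113
 144 145 172 168 167 167 167 167 167 168 167 167 172 161 104  83 142  25
  13   6  80 163 184 177 175 165 172 183 168 152 167 173 182 168]
g7 [ 96  95  96 104  42  45  45  47  47  47  45  46  46  46  47  48  46  46
  99 135 128 151 166 169 168 165 165 165 167 165 135  74 121  40  17  28
  64  59 125 148 187 179 172 168 176 173 162 156 180 173 165 171]
```

The nose is now about 23° down and the grip is at 100 N. Next I lift, turn to heading 134°, and move to the scan pose.

Request:
jog_arm(deltas=[[0,0,-0.5,0],[0,0,-0.56,-0.5],[0,0,0,-1],[0,0,0,-1],[0,0,0,-1]])

```text
t: 12.62
position: [0.5819, -0.4313, 0.155]
tool_rot: [[-0.64, 0.768, 0.0], [0.768, 0.64, -0.0], [-0.0, 0.0, -1.0]]
ft_force: [0.4, 0.1, -2.2]
gripper_width: 0.383
finger_force: 101.3
```

Request:
jog_arm(deltas=[[0,0,0,-0.65],[0,0.6,0,0],[0,0.9,0,0],[0,0.9,0,0],[0,0.9,0,0]])

```text
t: 13.25
position: [0.7015, -0.3157, 0.1549]
tool_rot: [[-0.695, 0.719, 0.0], [0.719, 0.695, -0.0], [-0.0, 0.0, -1.0]]
ft_force: [-0.3, -0.7, -1.1]
gripper_width: 0.381
finger_force: 101.3
```

Request:
jog_arm(deltas=[[0.4,0.76,0,0],[0.7,0,0,0],[0.7,0,0,0],[0.3,0,0,0],[0,0,0,0]])

```text
t: 13.88
position: [0.655, -0.2146, 0.1553]
tool_rot: [[-0.695, 0.719, 0.001], [0.719, 0.695, -0.0], [-0.001, 0.0, -1.0]]
ft_force: [-0.8, -0.4, -0.6]
gripper_width: 0.379
finger_force: 101.3
```

```bash
python3 look.py h1; python3 - <<'E'
from h import *
f=cv2.imread("pics/s_h1.png");g=cv2.imread("pics/t_h1.png")
A=cv2.resize(f[200:310,270:380],(400,400),interpolation=2);B=cv2.resize(g[190:290,260:360],(400,400),interpolation=2)
cv2.imwrite("pics/c8.png",np.hstack([A,B]))
E
```

```text
[ 0.656  -0.2156  0.1553] 0.3789559928513301 101.26803517341614 [-0.22360135 -0.51871757 -2.02979127] 13.975
```

Request:
jog_arm(deltas=[[0.4,0,0,0],[0.3,0,0,0],[0.15,0,0,0],[0,0,0,0],[0,0,0,0]])

```text
t: 14.6
position: [0.6259, -0.1846, 0.155]
tool_rot: [[-0.695, 0.719, 0.001], [0.719, 0.695, -0.0], [-0.001, 0.0, -1.0]]
ft_force: [-0.7, -0.5, -1.3]
gripper_width: 0.379
finger_force: 101.3
```

```bash
python3 look.py h1; python3 - <<'E'
from h import *
f=cv2.imread("pics/s_h1.png");g=cv2.imread("pics/t_h1.png")
A=cv2.resize(f[190:310,270:390],(400,400),interpolation=2);B=cv2.resize(g[190:290,260:360],(400,400),interpolation=2)
cv2.imwrite("pics/c8.png",np.hstack([A,B]))
E
```

```text
[ 0.6258 -0.1845  0.1549] 0.3777936864078298 101.26803874969482 [ 0.75603924  0.1368732  -1.23968129] 14.7
```

View pics/c8.png

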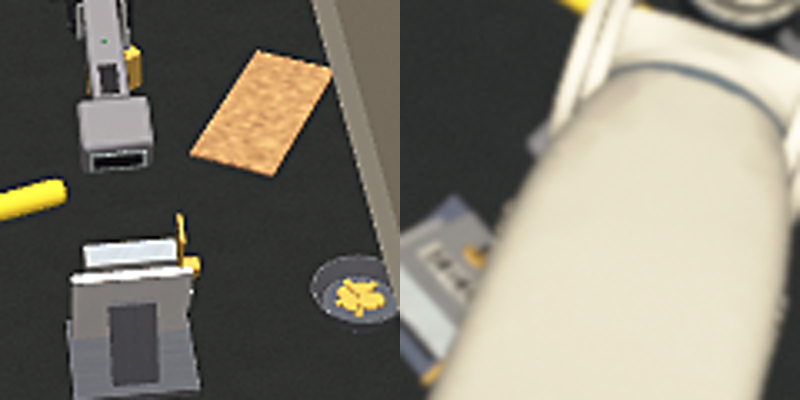

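In the side crop, the scanner is level sideways. Its front face spans crop (80..152, 144..170) and the window centre is near px (306,238), pointing at the lock. I'll check it against the predicted projection.

```bash
python3 - <<'E'
from h import *
from tilt import corners
p=[.6258,-.1845,.155];s=lambda q:((np.array(q)-[270,190])*400/120).round(0).tolist()
Lb=np.array([.4674,-.0205,.105])
for th in(18,23,28):
    o,X,Y,Z=corners(p,134,th,-.065)
    w=o+.085*X+.023*Z
    print(th,"win",s(proj("side",w)),"top L/R",[s(proj("side",o+.085*X+k*Y+.046*Z)) for k in(.032,-.032)],"bot",[s(proj("side",o+.085*X+k*Y)) for k in(.032,-.032)],"headback",[s(proj("side",o+.033*X+k*Y+.046*Z)) for k in(.032,-.032)])
    d=Lb-w;print("   label in window",(d@X).round(3),(d@Y).round(3),(d@Z).round(3))
f=cv2.imread("pics/s_h1.png").astype(float).mean(2)
for c in(298,302,306,310,314):print(c,f[210:250,c].astype(int))
for r in(225,230,236):print(r,f[r,288:322].astype(int))
E
```

```text
18 win [116.0, 155.0] top L/R [[154.0, 138.0], [79.0, 144.0]] bot [[153.0, 167.0], [80.0, 173.0]] headback [[147.0, 88.0], [74.0, 94.0]]
   label in window 0.099 0.0 -0.021
23 win [116.0, 163.0] top L/R [[154.0, 147.0], [80.0, 153.0]] bot [[152.0, 172.0], [80.0, 178.0]] headback [[147.0, 95.0], [74.0, 101.0]]
   label in window 0.101 0.0 0.0
28 win [116.0, 168.0] top L/R [[153.0, 155.0], [80.0, 161.0]] bot [[151.0, 175.0], [79.0, 182.0]] headback [[146.0, 101.0], [74.0, 107.0]]
   label in window 0.1 0.0 0.022
298 [194 194 189 184 180 172 168 164 163 124 164 178 174 174 173 174 174 174
 175 173 175 176 177 169 141  80 137  59  33  32  66  74  45  46  49  47
  48  46  47  49]
302 [ 47  55  56  56  57  56  54  53 134 120 178 175 174 174 174 174 174 174
 173 174 174 175 182 162 114  63 212  24  11  11  76  54  49  47  47  47
  47  46  46  47]
306 [184 190 195 196 193 194 195 193 155 118 180 174 173 173 174 174 174 174
 174 174 174 176 181 141  83 119  98  15  16   9 125  45  46  48  47  49
  47  46  47  49]
310 [100  99 100 100 100 103  66  36  24 173 179 174 173 173 174 174 174 174
 173 174 175 178 167 117  74 142  49  13  13  41  76  45  45  49  48  48
  48  46  47  48]
314 [ 46  48  48  47  48  46  48  46  42  33  69 101 140 153 159 155 159 162
 164 167 175 187 147 100  69  84  69  70  71  74  41  47  48  47  50  49
  46  47  48  50]
225 [ 46  47  46  46  39  73 155 182 175 174 174 173 174 174 174 174 173 174
 174 173 173 173 174 173 176 181 155  31  44  47  47  48  47  50]
230 [ 48  48  46  48  43  40 144 168 178 175 175 175 176 175 174 173 174 174
 174 175 175 174 175 175 176 178 175 148  32  43  46  48  47  48]
236 [ 48  48  48  45  46  44  68  73  70 137 137 154 157 153 212 166 151  97
  98  81  66  65  49  35  60 130  69  72  42  45  45  47  46  47]
```

Request:
jog_arm(deltas=[[0,0,0.1,0],[0,0,0,0],[0,0,0,0],[0,0,0,0],[0,0,0,0]])

```text
t: 15.32
position: [0.6255, -0.1842, 0.1499]
tool_rot: [[-0.695, 0.719, 0.0], [0.719, 0.695, -0.0], [-0.0, 0.0, -1.0]]
ft_force: [-0.3, 0.1, -1.1]
gripper_width: 0.382
finger_force: 101.3
```

Request:
jog_arm(deltas=[[0,0,0,0],[0,0,0,0],[0,0,0,0],[0,0,0,0],[0,0,0,0]])

```text
t: 15.95
position: [0.6254, -0.1842, 0.1498]
tool_rot: [[-0.695, 0.719, 0.0], [0.719, 0.695, 0.0], [-0.0, 0.0, -1.0]]
ft_force: [-0.3, 0.3, -2.1]
gripper_width: 0.378
finger_force: 101.3
```

Request:
jog_arm(deltas=[[0,0,0,0],[0,0,0,0],[0,0,0,0],[0,0,0,0],[0,0,0,0]])

```text
t: 16.58
position: [0.6254, -0.1842, 0.1498]
tool_rot: [[-0.695, 0.719, -0.0], [0.719, 0.695, 0.0], [0.0, -0.0, -1.0]]
ft_force: [0.4, 0.4, -0.8]
gripper_width: 0.383
finger_force: 101.3
```

```bash
python3 look.py h2; python3 - <<'E'
from h import *
from tilt import corners
p=[.6258,-.1845,.150]
f=cv2.imread("pics/s_h2.png").astype(float).mean(2)
# sub-pixel rows: head-back top edge, front-top edge, window rows
for c in(304,306,308):print(c,f[215:246,c].astype(int))
for th in(20,21,22,23,24):
    o,X,Y,Z=corners(p,134,th,-.065)
    def row(lx,lz):
        a=[proj("side",o+lx*X+k*Y+lz*Z) for k in(-.032,.032)];return np.interp(306,[a[0][0],a[1][0]],[a[0][1],a[1][1]]).round(2)
    w=o+.085*X+.023*Z;d=np.array([.4674,-.0205,.105])-w
    print(th,"headback",row(.033,.046),"fronttop",row(.085,.046),"win",row(.085,.023),"bot",row(.085,0),"z",(d@Z).round(4))
E
```

```text
[ 0.6254 -0.1842  0.1498] 0.3806909867965059 101.26941204071045 [-0.02689073  0.7684237  -1.90370989] 16.675
304 [ 47  49  50  47  92 141 160 177 174 174 174 174 174 173 173 174 174 176
 177 169 131  73 139  66  15  14  41  78  45  48  47]
306 [192 194 195 194 191 125 169 177 173 173 173 173 173 173 173 174 175 175
 179 166 118  67 156  39  11  12  76  58  46  47  47]
308 [ 67  96 106 152 171 110 176 176 173 174 174 174 173 173 174 174 175 175
 182 156 103  64 212  24  14  14  76  41  46  48  48]
20 headback 219.34 fronttop 234.65 win 238.79 bot 242.82 z -0.008
21 headback 219.73 fronttop 235.2 win 239.21 bot 243.11 z -0.0037
22 headback 220.12 fronttop 235.74 win 239.61 bot 243.39 z 0.0006
23 headback 220.5 fronttop 236.27 win 240.0 bot 243.65 z 0.005
24 headback 220.87 fronttop 236.78 win 240.38 bot 243.89 z 0.0093
```

Request:
jog_arm(deltas=[[0,0,0.1,0],[0,0,0,0],[0,0,0,0],[0,0,0,0],[0,0,0,0]])

```text
t: 17.3
position: [0.6255, -0.1842, 0.1449]
tool_rot: [[-0.695, 0.719, 0.0], [0.719, 0.695, -0.0], [-0.0, 0.0, -1.0]]
ft_force: [0.1, -0.6, -2.1]
gripper_width: 0.379
finger_force: 101.3
```

Request:
jog_arm(deltas=[[0,0,0,0],[0,0,0,0],[0,0,0,0],[0,0,0,0],[0,0,0,0]])

```text
t: 17.92
position: [0.6254, -0.1842, 0.1448]
tool_rot: [[-0.695, 0.719, 0.0], [0.719, 0.695, 0.0], [-0.0, 0.0, -1.0]]
ft_force: [-0.4, 0.8, -1.7]
gripper_width: 0.378
finger_force: 101.3
```

Request:
jog_arm(deltas=[[0,0,0,0],[0,0,0,0],[0,0,0,0],[0,0,0,0],[0,0,0,0]])

```text
t: 18.55
position: [0.6254, -0.1842, 0.1448]
tool_rot: [[-0.695, 0.719, 0.0], [0.719, 0.695, -0.0], [-0.0, 0.0, -1.0]]
ft_force: [0.1, -0.2, -1.2]
gripper_width: 0.379
finger_force: 101.3
```

Request:
jog_arm(deltas=[[-0.3,0,-0.1,0],[-0.7,0,-0.1,0],[-0.9,0,0,0],[-0.6,0,0,0],[-0.45,-0.5,0,0]])

```text
t: 19.18
position: [0.7122, -0.3086, 0.155]
tool_rot: [[-0.696, 0.718, 0.002], [0.718, 0.696, -0.0], [-0.002, 0.001, -1.0]]
ft_force: [0.2, -0.2, -2.1]
gripper_width: 0.383
finger_force: 101.3
```

Request:
jog_arm(deltas=[[0,-0.9,0,0],[0,-0.9,0,0],[0,-0.9,0,0],[0,-0.6,0,0],[0,-0.26,0,0.5]])

```text
t: 19.8
position: [0.5809, -0.4339, 0.1553]
tool_rot: [[-0.648, 0.762, 0.0], [0.762, 0.648, -0.001], [-0.001, -0.0, -1.0]]
ft_force: [0.6, 0.2, -1.7]
gripper_width: 0.379
finger_force: 101.3
```

Request:
jog_arm(deltas=[[0,0,0,1],[0,0,0,1],[0,0,0,1],[0,0,0,0.8],[0,0,0,0]])

```text
t: 20.42
position: [0.5824, -0.4323, 0.1551]
tool_rot: [[-0.25, 0.968, 0.001], [0.968, 0.25, -0.001], [-0.001, 0.0, -1.0]]
ft_force: [-0.4, 0.3, -1.1]
gripper_width: 0.377
finger_force: 101.3
```

The scan holds are done and I'm back over the mat. Next I lower the nose onto it, ease the grip to 20 N, and press the scanner flat.

Request:
jog_arm(deltas=[[-0.16,0,0.4,0],[0,0,0.7,0],[0,0,0.7,0],[0,0,0.35,0],[0,0,0,0]])

```text
t: 21.05
position: [0.583, -0.4386, 0.0451]
tool_rot: [[-0.25, 0.968, -0.003], [0.968, 0.25, 0.002], [0.003, -0.002, -1.0]]
ft_force: [0.2, -0.3, -1.2]
gripper_width: 0.377
finger_force: 101.3
```

Request:
jog_arm(deltas=[[0,0,0,0],[0,0,0.1,0],[0,0,0.1,0],[0,0,0.1,0],[0,0,0.1,0]], grip_force=20)

```text
t: 21.68
position: [0.5862, -0.4422, 0.0303]
tool_rot: [[-0.25, 0.968, 0.005], [0.968, 0.25, -0.005], [-0.007, 0.004, -1.0]]
ft_force: [-1.0, -7.1, 10.3]
gripper_width: 0.378
finger_force: 102.2
```

Request:
jog_arm(deltas=[[0,0,0.1,0],[0,0,0.1,0],[0,0,0.1,0],[0,0,0.1,0],[0,0,0.1,0]])

```text
t: 22.3
position: [0.5863, -0.4419, 0.0051]
tool_rot: [[-0.249, 0.968, 0.005], [0.968, 0.249, -0.005], [-0.006, 0.004, -1.0]]
ft_force: [2.1, -6.2, 9.4]
gripper_width: 0.38
finger_force: 101.4
```

```bash
python3 look.py p1; python3 - <<'E'
from h import *
f=cv2.imread("pics/s_p1.png").astype(float).mean(2)
for c in(338,342,346):print(c,f[200:250,c].astype(int))
E
python3 tilt.py p1
```

```text
[ 0.5858 -0.4413  0.0042] 0.3790748167812332 101.31529569625854 [ 1.87256142 -4.24964249  6.29939061] 22.4
338 [ 44  47  46  46  45  44  44  46  47  44  45  45  45  36  74 156 173 163
 159 159 158 157 158 163 155 117  63 160  25  16  17   6 101  86 185 171
 165 166 169  66  36  42  45  46  47  45  47  44  44  45]
342 [ 46  46  46  47  46  46  45  44  43  38  31  38 137 187 178 158 157 156
 157 158 158 158 158 159 164 150 106  64 160  23  15  16   8  99  88 188
 180 170 171 168  63  40  45  44  46  45  45  45  43  44]
346 [ 47  47  45  45  39  46 139 167 168 160 135 160 181 131  57  98 167 159
 158 157 158 159 158 159 160 165 144 100  64 161  17  12  13   4 100  87
 160 155 168 182 189  92  39  42  47  44  47  47  44  46]
[ 0.5858 -0.4412  0.0043] 104.4 101.32084250450134 22.45
0 front bottom L/R [[350.0, 234.1], [331.8, 229.7]] top [[350.4, 222.9], [331.8, 218.5]] headback [[355.7, 214.0], [337.5, 209.8]]
5 front bottom L/R [[350.2, 236.6], [332.1, 232.2]] top [[350.2, 226.3], [331.7, 221.9]] headback [[355.5, 216.3], [337.4, 212.0]]
10 front bottom L/R [[350.5, 238.8], [332.5, 234.4]] top [[350.1, 229.5], [331.7, 225.0]] headback [[355.4, 218.4], [337.3, 214.2]]
15 front bottom L/R [[351.0, 240.7], [333.1, 236.3]] top [[350.1, 232.3], [331.9, 227.9]] headback [[355.4, 220.4], [337.3, 216.2]]
20 front bottom L/R [[351.5, 242.3], [333.7, 237.9]] top [[350.3, 235.0], [332.1, 230.5]] headback [[355.4, 222.3], [337.4, 218.0]]
25 front bottom L/R [[352.2, 243.5], [334.5, 239.1]] top [[350.6, 237.3], [332.5, 232.9]] headback [[355.5, 223.9], [337.6, 219.7]]
30 front bottom L/R [[352.9, 244.4], [335.4, 240.0]] top [[351.0, 239.3], [333.0, 234.9]] headback [[355.7, 225.4], [337.9, 221.2]]
40 front bottom L/R [[354.6, 245.2], [337.3, 240.9]] top [[352.0, 242.4], [334.3, 238.0]] headback [[356.3, 227.8], [338.6, 223.6]]
```

It is pressing flat and is now at about 8°. I'll continue.

Request:
jog_arm(deltas=[[0,0,0,0],[0,0,0.1,0],[0,0,0.1,0],[0,0,0.1,0],[0,0,0.05,0]], hand=0, grip_force=20)

```text
t: 23.08
position: [0.5858, -0.4412, -0.0132]
tool_rot: [[-0.249, 0.968, 0.004], [0.968, 0.249, -0.003], [-0.004, 0.003, -1.0]]
ft_force: [1.7, -3.3, 4.6]
gripper_width: 0.377
finger_force: 101.0
```

Request:
jog_arm(deltas=[[0,0,0.05,0],[0,0,0.05,0],[0,0,0.03,0],[0,0,0,0],[0,0,0,0]])

```text
t: 23.7
position: [0.5859, -0.441, -0.0169]
tool_rot: [[-0.249, 0.968, 0.004], [0.968, 0.249, -0.003], [-0.004, 0.003, -1.0]]
ft_force: [-3.6, 0.1, 23.9]
gripper_width: 0.376
finger_force: 103.7
```

```bash
python3 tilt.py p2 | head -4; python3 - <<'E'
from h import *
f=cv2.imread("pics/s_p2.png").astype(float).mean(2)
for c in(338,342,346):print(c,f[205:250,c].astype(int))
E
```

```text
[ 0.5859 -0.441  -0.0169] 104.4 103.70928883552551 23.75
0 front bottom L/R [[349.7, 239.2], [331.7, 234.7]] top [[350.1, 228.2], [331.7, 223.7]] headback [[355.5, 219.2], [337.4, 214.9]]
5 front bottom L/R [[350.0, 241.6], [332.0, 237.2]] top [[349.9, 231.5], [331.6, 227.0]] headback [[355.3, 221.4], [337.3, 217.2]]
10 front bottom L/R [[350.3, 243.8], [332.4, 239.3]] top [[349.9, 234.6], [331.6, 230.1]] headback [[355.2, 223.5], [337.2, 219.3]]
338 [ 44  43  45  46  45  45  47  45  44  41  34  78 169 160 154 153 153 154
 157 156 129  64 118  39  14  19  18   7 106  81 141 169 166 168  65  36
  43  46  45  45  45  47  43  44  45]
342 [ 45  45  42  43  39  31  37 137 184 175 174 145 153 152 152 153 153 153
 153 158 154 119  67 118  39  12  17  18   6 104  79 150 175 170 166  63
  38  43  44  44  45  46  45  44  44]
346 [ 47 139 165 164 174 164 157 150 139 168 125  55  19 162 155 153 155 154
 154 153 158 149 113  69 117  39   9  15  10   2 100  67 126 171 182 187
  91  37  44  45  46  46  45  44  44]
```

The contact force of 24 N shows it is flat. I'll open, wait, and retreat upwards.

Request:
jog_arm(deltas=[[0,0,-0.02,0],[0,0,0,0],[0,0,0,0],[0,0,0,0],[0,0,0,0]], hand=1)

```text
t: 24.38
position: [0.5838, -0.439, -0.021]
tool_rot: [[-0.25, 0.968, -0.0], [0.968, 0.25, 0.0], [0.0, -0.0, -1.0]]
ft_force: [0.4, -0.1, 0.0]
gripper_width: 1.0
finger_force: 0.0
```

Request:
jog_arm(deltas=[[0,0,-0.2,0],[0,0,-0.5,0],[0,0,-0.8,0],[0,0,-0.8,0],[0,0,-0.8,0]])

```text
t: 25.0
position: [0.5844, -0.4394, 0.1381]
tool_rot: [[-0.25, 0.968, 0.002], [0.968, 0.25, -0.001], [-0.002, 0.001, -1.0]]
ft_force: [0.6, 1.0, 0.1]
gripper_width: 0.999
finger_force: 0.0
```

Request:
jog_arm(deltas=[[-0.8,0,0,0],[-0.8,0,0,0],[-0.8,0,0,0],[-0.8,0,0,0],[-0.4,0,0,0]])

```text
t: 25.62
position: [0.6291, -0.6158, 0.1368]
tool_rot: [[-0.249, 0.969, 0.002], [0.969, 0.249, -0.002], [-0.002, 0.001, -1.0]]
ft_force: [-0.1, -0.1, -0.3]
gripper_width: 1.001
finger_force: 0.0
```

```bash
python3 look.py e1; python3 - <<'E'
from h import *
t=cv2.imread("pics/t_e1.png");s=cv2.imread("pics/s_e1.png")
hsv=cv2.cvtColor(t,cv2.COLOR_BGR2HSV);roi=np.zeros(t.shape[:2],np.uint8);roi[200:260,360:450]=255
g=((hsv[...,1]<50)&(hsv[...,2]>75)).astype(np.uint8)*255&roi
c,_=cv2.findContours(g,0,2);c=max(c,key=cv2.contourArea);print("top",cv2.minAreaRect(c),"was 404.7,228.9 23x62 75.96")
h2=cv2.cvtColor(s,cv2.COLOR_BGR2HSV);roi=np.zeros(s.shape[:2],np.uint8);roi[195:246,325:372]=255
for n,im in(("start",cv2.imread("pics/side0.png")),("end",s)):
    h2=cv2.cvtColor(im,cv2.COLOR_BGR2HSV);g=((h2[...,1]<60)&(h2[...,2]>70)).astype(np.uint8)*255&roi
    c,_=cv2.findContours(g,0,2);c=max(c,key=cv2.contourArea);print(n,cv2.boundingRect(c),cv2.minAreaRect(c))
    print(im[205:250,342].mean(1).astype(int))
# bystanders: template shift in both views
for n,A,B,bx in(("side",cv2.imread("pics/side0.png"),s,dict(padlock=(292,195,22,27),plate=(195,275,48,38),driver=(235,243,55,22),pliers=(110,340,78,26),cyl=(285,323,16,24),dish=(362,262,32,26),lock=(288,255,42,55))),):
    for k,(x,y,w,h) in bx.items():
        m=cv2.matchTemplate(B[y-6:y+h+6,x-6:x+w+6],A[y:y+h,x:x+w],5);_,v,_,l=cv2.minMaxLoc(m);print(k,round(v,3),l[0]-6,l[1]-6)
E
```

```text
[ 0.6288 -0.6157  0.1363] 1.0006695396049055 0.0 [ 0.06953825 -0.09323016  0.69644251] 25.725
top ((403.8556823730469, 239.6430206298828), (40.431427001953125, 75.404296875), 83.92753601074219) was 404.7,228.9 23x62 75.96
start (333, 201, 28, 38) ((345.75, 218.75), (21.838741302490234, 38.23972702026367), 15.255120277404785)
[ 48  49  46  47  43  36  41 147 193 184 183 174 178 157 164 164 164 164
 165 164 165 167 167 114  70 179  46  16  21  20   5 149  67 192 183  70
  42  48  48  50  50  48  49  47  47]
end (333, 200, 30, 38) ((346.64794921875, 217.14495849609375), (19.923078536987305, 40.07693099975586), 22.61986541748047)
[ 45  42  41  42  37  30  35 135 181 172 172 141 150 149 149 149 150 150
 151 155 153 121  65 115  38  12  17  17   7 102  79 147 172 168 163  62
  38  43  42  44  43  45  43  44  43]
padlock 0.998 0 0
plate 0.999 0 0
driver 0.998 0 0
pliers 0.999 0 0
cyl 0.998 0 0
dish 0.949 0 0
lock 0.998 0 0
```

The scanner lies flat: all its edges shifted together by about 2 px (~8 mm), which puts it at the mat centre. The bystanders haven't moved. I'm handing in.

```bash
python3 -c "
from station import *
print(close_job())"
```

```text
the job is handed in; nothing more can be done
None
```

I handed in the job, but no verdict came back, so I can't confirm it passed. By my measurements the scanner was held about 100 mm from the mortise lock's label, nose about 21° down, for two holds of about 1.9 s each. It was then laid flat in the middle of its mat, pointing the right way, and let go; the six bystanders and the mortise lock showed no movement in the side view (I didn't check the rim lock).

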